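# Shut the slant-front biscuit bin and fasten its draw latch

## Robot

A 7-joint arm with a two-finger parallel gripper is mounted at the origin on a cart in front of the work surface, level with it; the furniture and walls round the work are solid. World frame = base frame: x ahead of the robot, y to its left, z up, the work surface at z = 0. Lengths are in m, angles in rad, forces in N, time in s.
With the tool pointing down it reaches from about 0.35 to 0.9 m from the base axis. Payload 19.9 kg.
Tool frame: the origin (TCP) lies between the finger pads; the fingertips stand 19 mm ahead of it and the grasp point (between the pads) is the TCP (env.nose_length is the distance from the TCP to the fingertips, in m); z points along the fingers, y is the line along which they close (so a half turn about z gives the same grasp; the last joint's range is limited). The gripper opens to 94 mm and grips with 3 to 60 N. Pads are 16 mm wide; open, the fingers measure 119 mm over their backs; the gripper's body (75 mm by 177 mm) begins 78 mm behind the grasp point.
Start: joints at [-1.198, 0.417, -0.01, 1.614, 0.005, 1.111, -0.053], TCP at [0.252, 0.572, 0.224] pointing down, gripper open.
Joint ranges: [-2.81, 2.81], [-0.39, 2.02], [-1.27, 1.25], [0.06, 2.57], [-1.19, 4.33], [0.19, 2], [-2.82, 2.82]. Speed limits (rad/s): [1.89, 1.89, 2.39, 2.39, 3.01, 3.01, 3.01].

## Interface

Orientations are given as a 3x3 rotation matrix whose columns are the frame's x, y, z axes.
In Python, from plant import env, optics gives the robot as it stands. The module is installed in compiled form; this text tells all that it offers.
- The arm moves only by the tool drive_tool, never from a script. Its argument "plan" is a list of rows, each an object of numbers: "ax", "ay", "az": the turn, a rotation vector about the tool's x, y, z as a fraction of full scale; "tx", "ty", "tz": the shift along the tool's x, y, z as a fraction of full scale; "grip": the closure, from 0 (fully open) to 1 (shut). In form: [{"ax": .., "ay": .., "az": .., "tx": .., "ty": .., "tz": .., "grip": ..}, ...]. A call has 1 to 12 rows; each row is the pose to reach, as a shift and turn from the pose commanded when the call began, along the tool's axes at that moment, turning the shorter way round; what a row does not reach only later rows make up. Full scale, the value 1, is 0.3 m for a shift and pi rad for a turn. A row lasts 1/12 s, in which the tool goes at most 41.7 mm and 7.16 degrees, less where a joint would pass 70% of its speed; a pose out of reach is approached as far as the arm can. A call with a number of a shift or a turn outside -1 to 1 is refused whole. A call with a gripper value outside its range is refused whole. The fingers move at their own pace and stop on an object; "grip_force" is the grip in N (left out, the last holds). Time passes only in rows, so rows that repeat a pose let the fingers close. It gives the time, the measured TCP pose, the force, the opening and the grip force at its end, in the units of the state.
- env.get_obs(): the state, without advancing time (a new reading comes with each control period).
- optics.snapshot(name): name is "side" or "top"; returns the picture (480x640x3 uint8, blue, green, red); there is no depth.
- optics.camera_info(name): a dict with "fov_y" (degrees; the focal length in pixels is half the picture's height over the tangent of half this angle, whatever the lens; pixels are square), "cx", "cy" (the principal point, pixels), "extrinsics" (4x4, takes a point from world to camera coordinates). Camera axes: x right, y up, looking along -z (the intrinsics and any distortion apply to the point x, -y, -z); pixel columns grow to the right and rows downward; lengths in m; the calibration is good to about 2 mm. A picture is of the moment at which its call begins. camera_info takes no time and is no camera call.
- env.hand_in(): hands the job in; it is judged then, once.
The state is a dict: "clock": time; "joint_positions": joint angles; "dq": joint speeds; "tau": joint torques, N m; "tcp_pos": TCP position; "orientation": TCP orientation; "force": force on the tool from outside, world axes, zero at the start; "torque": the same for the moment, N m; "gripper_width": opening from 0.0 (shut) to 1.0 (fully open); "finger_force": force on a finger pad.
Only numpy, scipy, OpenCV 4.12 (cv2) and the standard library are available. Lean on these libraries where they do the work, as an engineer would, in place of code of your own. Each camera call takes 0.05 s, during which the arm holds its last target. There are 200 camera calls.

## Task

Shut the lid of the slant-front biscuit bin, hook the latch's wire loop over the keeper on the lid, and then snap the red-ended lever down flat so that the latch pulls the lid tight and holds it. Leave the honey jar, salt shaker, mug and lemon where they stand.

Things in the scene. Friction and masses are not known exactly. Their poses are not given: they have to be found in the camera images.
- bin: Fixed slant-front biscuit bin, white with wooden lid, 155 deep (x) x 150 wide (y) x 130 mm high. Origin: centre of its underside, z up. The front faces its -x and leans back 45 deg: from x=-77.5, z=20 rising to x=32, z=130 mm, then a level top to x=77.5. 'Up the slope' = bin (1,0,1)/1.41; 'out' = (-1,0,1)/1.41. The latch lies in the bin's plane y=0; its joints turn about the bin's y.
- bin_lid (a joint): Lid angle (rad): 0 = pulled fully tight, about 0.05 = shut but resting on its springy seal (it rises to this when nothing holds it), larger = open, up to 0.75. The hinge is stiff: the lid stays where it is left; 1 to 3 N down on lid_ledge moves it. Squeezing the seal from 0.05 to 0 takes about 20 N at the lid's front; the latch does that.
- lid_hinge (a point): Point on the lid's hinge line (along the bin's y) at the back of the bin, bin frame x=77.5, z=79 mm, the height where lid and body part. Fixed to the bin.
- lid_ledge (a point): Middle of the upper face of one of two wooden finger ledges (27 mm wide, jutting about 30 mm, 7 thick) on the lid's front lower edge, the one at the bin's +y end (the other mirrors it at -y): the place to press the lid shut from above. Moves with the lid; at lid angle 0 it is at x=-30, y=63, z=92 mm in the bin's frame.
- keeper_seat (a point): Where the loop's bar must lie, in the steel keeper on the lid's slope, 20 mm out of the slope (lid at 0); moves with the lid. Keeper: post 24 wide, 5 thick, 31.5 mm tall, its face 4 mm down-slope of this point; a lip at its top overhangs to 3 mm up-slope of this point, underside 7.5 mm above it. So bring the bar down up-slope of the lip, then draw it down-slope under the lip against the post.
- latch_lever (a joint): Lever angle (rad): 0 = snapped down flat, pointing down the slope; 1.57 = square out of the slope; range 0 to 2.1. Light friction: it stays where it is left and follows when the loop is carried. With the loop seated it comes taut near 1.2; pressing on takes only 2 to 5 N near its end; it is over centre below 0.33, snaps by itself from about 0.2 and then stays at 0.
- lever_pivot (a point): The lever's pivot, 20 mm out of the slope (bin frame x=-40.7, z=85 mm), 46 mm down-slope of keeper_seat with the lid at 0. Fixed to the bin.
- lever_end (a point): Centre of the red rounded end of the steel lever, 60 mm from the pivot. The lever is 62 mm long, 22 to 26 wide and 6 to 10 mm thick. Push its up-slope side towards down-slope, then press it down flat.
- latch_loop (a joint): Angle of the loop relative to the lever (rad): 0 when latched, about 3.2 when it points the same way as the lever; starts at 2.2 to 2.55, leaning from the lever towards the lid. It swings on a pin 20 mm along the lever from the pivot and 7 mm off the lever's line (towards the slope when flat) and straddles the lever. Light friction; stays where it is left.
- loop_bar (a point): Middle of the loop's steel cross bar (8 mm thick, 44 mm long along the bin's y), the part that hooks in the keeper; 66 mm from the loop's pin. The loop's side wires are 6 mm thick and 44 mm apart, so they pass beside the 24 mm keeper and the lever.
- loop_tab (a point): Grasp point on the black pull tab in the middle of the cross bar: 18 mm wide along the bin's y (grasp across this), 7 mm thick, free end 14 mm beyond. 24 mm from loop_bar, farther from the pin, bent 20 deg out of the loop's plane (away from the lid when hooked). Hold the tool about square to the slope (35 to 45 deg from vertical) so the fingertips clear bar and lid.
- honey_jar_mid (a point): Honey jar with grey screw cap, 66x72x102 mm, standing behind the bin; point at half height. Leave alone.
- salt_shaker_mid (a point): Salt shaker, glass with metal top, 44x44x90 mm, standing in front of the bin; point at half height. Leave alone.
- mug_mid (a point): Yellow and cream mug, 78x114x92 mm; point at half height. Leave alone.
- lemon_mid (a point): Lemon, 71x53x51 mm, lying on the worktop; point at its centre. Leave alone.

How it is judged:
On the way, in this order (a step that is already met when the one before it is completed fails the run):
1. the lid is shut down on its seal (lid angle under 0.09) (value of joint bin_lid below 0.09 rad), for 0.2 s.
2. the loop's bar lies in the keeper (within 7 mm of its seat) while the lever still stands up (over 0.35 rad) (distance between loop_bar and keeper_seat below 0.007 m and value of joint latch_lever above 0.35 rad), for 0.1 s.
At the end, for the whole second after the job is handed in: The lid is drawn tight on its seal by the latch (lid angle under 0.032 rad), the loop's bar lies in the keeper (within 7 mm of its seat), and the lever is snapped down flat (angle under 0.12 rad) and at rest (value of joint bin_lid below 0.032 rad and value of joint latch_lever below 0.12 rad and distance between loop_bar and keeper_seat below 0.007 m and velocity of joint latch_lever below 0.05 rad/s); the robot touches nothing.
It fails at once if the honey jar is shifted more than 30 mm or tipped (distance of honey_jar_mid from where it was at the start of the episode above 0.03 m).
It fails at once if the salt shaker is shifted more than 30 mm or tipped (distance of salt_shaker_mid from where it was at the start of the episode above 0.03 m).
It fails at once if the mug is shifted more than 30 mm or tipped (distance of mug_mid from where it was at the start of the episode above 0.03 m).
It fails at once if the lemon is shifted more than 30 mm or tipped (distance of lemon_mid from where it was at the start of the episode above 0.03 m).
It also fails if it takes over 58 s, if anything falls off the work surface, if the arm or the gripper's body presses on something with over 40 N, if the wrist force passes 120 N, or if a joint passes its speed limit or range.

## Working session

There is one attempt and no reset: what is moved stays moved. The work goes in short steps, Python scripts to look and compute and a tool call to move; the robot and the scene stay as the last step left them, time stands still between calls to the robot, and variables do not carry over. Pictures are saved under pics/ and viewed, at most 10 in all, crops included, and the job is handed in when it is done.

Besides the shell and the picture viewer there is one more tool, called after "Request:" as name(argument=value, ...), one argument or row to a line, values as JSON. drive_tool: Moves the arm, as the interface text tells. Shift numbers are shares of 0.3 m and turn numbers shares of pi rad, none past 1 either way. Its arguments: {"type":"object","properties":{"plan":{"type":"array"},"grip_force":{"type":"number"}},"required":["plan"]}

```bash
mkdir -p pics; ls; python3 - <<'E'
from plant import env, optics
import cv2,numpy as np
for n in("side","top"):
    cv2.imwrite(f"pics/{n}0.png",optics.snapshot(n)); c=optics.camera_info(n); print(n,{k:(np.round(v,4).tolist() if k=="extrinsics" else v) for k,v in c.items()})
o=env.get_obs();print(o['tcp_pos'],o['orientation'],o['clock'])
E
```

```text
pics
side {'fov_y': 43.36860979303229, 'cx': 314.0457834507187, 'cy': 246.5653799981869, 'extrinsics': [[-0.4882, -0.8726, 0.0172, 0.2807], [0.6119, -0.3282, 0.7196, -0.3605], [-0.6223, 0.3618, 0.6942, -1.5064], [0.0, 0.0, 0.0, 1.0]]}
top {'fov_y': 48.307613183913546, 'cx': 322.1126888966619, 'cy': 237.0475354865995, 'extrinsics': [[-0.0254, -0.9996, -0.0114, 0.091], [0.991, -0.0267, 0.131, -0.4972], [-0.1313, -0.008, 0.9913, -1.2998], [0.0, 0.0, 0.0, 1.0]]}
[0.25175484 0.57171508 0.22389326] [[-9.15203158e-01  4.02992621e-01 -3.56371983e-04]
 [ 4.02992768e-01  9.15202571e-01 -1.04056198e-03]
 [-9.31862423e-05 -1.09594094e-03 -9.99999395e-01]] 0.1
```

View pics/side0.png

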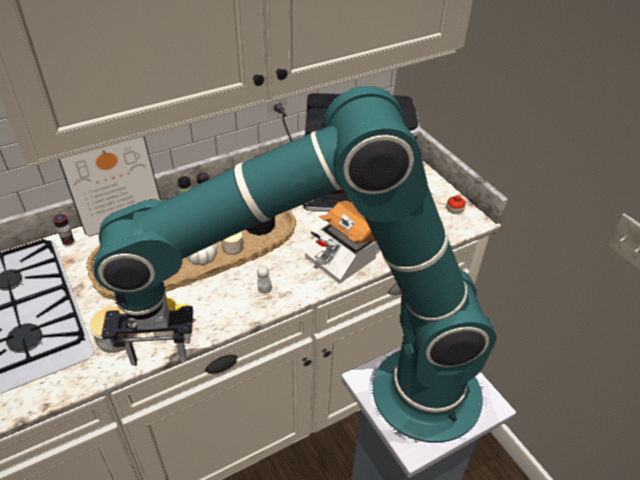

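View pics/top0.png

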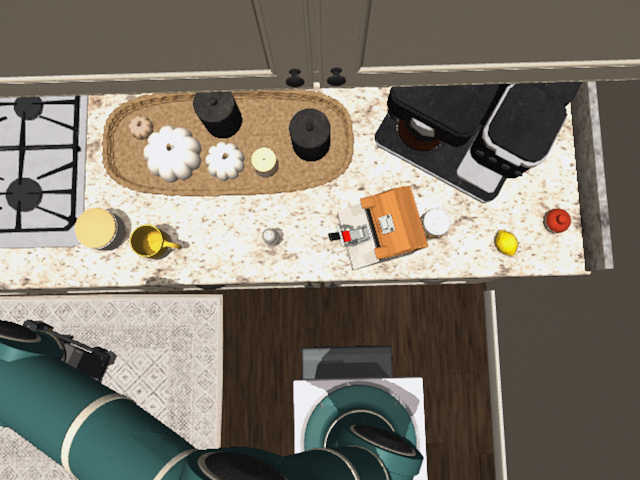

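The top view shows the bin near (385,228), its front facing image left (world +y), the red lever end near (347,236), the honey jar at (435,222) and the shaker at (270,237). I'll zoom in on both views.

```bash
python3 - <<'E'
import cv2,numpy as np
t=cv2.imread("pics/top0.png")[180:275,325:435]; s=cv2.imread("pics/side0.png")[190:285,300:380]
a=cv2.resize(t,None,fx=4.2,fy=6*.7,interpolation=cv2.INTER_CUBIC);b=cv2.resize(s,None,fx=4.2,fy=4.2,interpolation=cv2.INTER_CUBIC)
cv2.imwrite("pics/z0.png",np.hstack([a,b])); print(a.shape,b.shape)
E
```

```text
(399, 462, 3) (399, 336, 3)
```

View pics/z0.png

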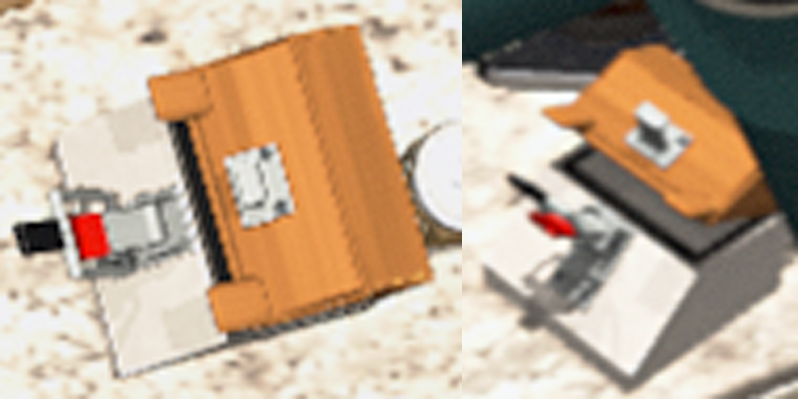

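```bash
cat > h.py <<'E'
import numpy as np
from scipy.optimize import least_squares
from plant import env, optics
D=np.array([-1,0,-1])/2**.5; O=np.array([-1,0,1])/2**.5; P=np.array([-.0407,0,.085]); HG=np.array([.0775,0,.079])
def lid(p,a):
    p=np.array(p,float)-HG; c,s=np.cos(a),np.sin(a)   # opens: front (-x) goes up
    return HG+np.array([c*p[0]+s*p[2],p[1],-s*p[0]+c*p[2]])
u=lambda a:np.cos(a)*D+np.sin(a)*O
def lever(a): return P+.06*u(a)
def pin(a): return P+.02*u(a)+.007*u(a-np.pi/2)
def bar(a,b): return pin(a)+.066*u(b)
def tab(a,b): return bar(a,b)+.024*u(b-np.radians(20))
SEAT=P-.046*D
def R(yaw): c,s=np.cos(yaw),np.sin(yaw); return np.array([[c,-s,0],[s,c,0],[0,0,1.]])
def world(q,p): return R(q[2])@np.array(p)+np.array([q[0],q[1],0])
def pix(n,w):
    c=optics.camera_info(n); E=np.array(c["extrinsics"]); x=E[:3,:3]@w+E[:3,3]; f=240/np.tan(np.radians(c["fov_y"]/2))
    return np.array([c["cx"]+f*x[0]/-x[2],c["cy"]-f*x[1]/-x[2]])
E
cat > fit.py <<'E'
from h import *
T=lambda x,y:np.array([325+x/4.2,180+y/4.2]); S=lambda x,y:np.array([300+(x-462)/4.2,190+y/4.2])
obs=[("fc+","top",T(55,145),lambda q:[-.0775,.075,.02]),("fc-","top",T(118,375),lambda q:[-.0775,-.075,.02]),
("bk+","top",T(360,27),lambda q:lid([.0775,.075,.13],q[3])),("bk-","top",T(430,280),lambda q:lid([.0775,-.075,.13],q[3])),
("fold+","top",T(292,38),lambda q:lid([.032,.075,.13],q[3])),("fold-","top",T(362,290),lambda q:lid([.032,-.075,.13],q[3])),
("led+","top",T(180,97),lambda q:lid([-.03,.063,.092],q[3])),("led-","top",T(240,305),lambda q:lid([-.03,-.063,.092],q[3])),
("lev","top",T(92,237),lambda q:lever(q[4])),("bar","top",T(68,233),lambda q:bar(q[4],q[5])),("tab","top",T(40,236),lambda q:tab(q[4],q[5])),
("Slev","side",S(552,222),lambda q:lever(q[4])),("Stab","side",S(528,188),lambda q:tab(q[4],q[5])),
("Sfc-","side",S(632,378),lambda q:[-.0775,-.075,.02]),("Spart","side",S(695,268),lambda q:[-.0185,-.075,.079])]
r=lambda q:np.concatenate([pix(n,world(q,f(q)))-o for _,n,o,f in obs])
s=least_squares(r,[.5,0,-1.3,.5,1.6,2.1],loss="soft_l1"); q=s.x; print(np.round(q,4))
for (k,*_),e in zip(obs,r(q).reshape(-1,2)): print(k,np.round(e,1))
for k,p in dict(bar=bar(q[4],q[5]),tab=tab(q[4],q[5]),lever=lever(q[4]),pivot=P,ledge=lid([-.03,.063,.092],q[3]),ledge0=[-.03,.063,.092],ledgem0=[-.03,-.063,.092],seat0=SEAT).items(): print(k,np.round(p,4),np.round(world(q,p),4))
np.save("q.npy",q)
E
python3 fit.py
```

```text
[ 0.5073 -0.0563 -1.3339  0.4067  1.4774  1.8599]
fc+ [-0.2 -1.8]
fc- [0.6 0.7]
bk+ [ 0.2 -0.9]
bk- [1.8 0.3]
fold+ [ 0.1 -0.6]
fold- [1.8 1.8]
led+ [-2.2 -0.9]
led- [-1.6  1.8]
lev [-3.6  0.3]
bar [0.2 0.2]
tab [-0.6  0.6]
Slev [-0.2 -2.3]
Stab [-0.1 -1.6]
Sfc- [-0.  -1.8]
Spart [0.5 0.4]
bar [-0.092   0.      0.1504] [0.4857 0.0331 0.1504]
tab [-0.1099  0.      0.1663] [0.4815 0.0505 0.1663]
lever [-0.0869  0.      0.1233] [0.4869 0.0281 0.1233]
pivot [-0.0407  0.      0.085 ] [ 0.4978 -0.0168  0.085 ]
ledge [-0.0161  0.063   0.1335] [ 0.5648 -0.0259  0.1335]
ledge0 [-0.03   0.063  0.092] [ 0.5615 -0.0124  0.092 ]
ledgem0 [-0.03  -0.063  0.092] [ 0.439 -0.042  0.092]
seat0 [-0.0082  0.      0.1175] [ 0.5054 -0.0484  0.1175]
```

```bash
cat >> h.py <<'E'
from scipy.spatial.transform import Rotation as Ro
def frame(q,z,y):   # tool axes from bin-frame z and y directions
    z=np.array(z,float); z/=np.linalg.norm(z); y=np.array(y,float); y-=z*(y@z); y/=np.linalg.norm(y)
    return R(q[2])@np.column_stack([np.cross(y,z),y,z])
def cmd(q,pts,Rt):  # rows for bin-frame TCP points
    o=env.get_obs(); R0=np.array(o["orientation"]); p0=np.array(o["tcp_pos"])
    a=Ro.from_matrix(R0.T@Rt).as_rotvec()/np.pi
    print("t",round(o["clock"],2),"F",np.round(o["force"],1),"w",o["gripper_width"]*94)
    for p in pts: print("a",np.round(a,3),"t",np.round(R0.T@(world(q,p)-p0)/.3,3))
E
python3 - <<'E'
from h import *
q=np.load("q.npy"); o=env.get_obs()
Rt=frame(q,[0,0,-1],[-1,0,0]); l=lid([-.036,.063,.092],q[3])
cmd(q,[[l[0]-.05,.063,.29],[l[0]-.004,.063,l[2]+.019+.05]],Rt)
E
```

```text
t 0.1 F [-0.1  0.4  0.6] w 94.29197824150187
a [-0.    -0.    -0.207] t [-1.646 -1.256 -0.219]
a [-0.    -0.    -0.207] t [-1.739 -1.377  0.065]
```

Request:
drive_tool(
  plan=[
    {"ax": 0, "ay": 0, "az": 0, "tx": 0, "ty": 0, "tz": -0.2, "grip": 1},
    {"ax": 0, "ay": 0, "az": 0, "tx": 0, "ty": 0, "tz": -0.2, "grip": 1},
    {"ax": 0, "ay": 0, "az": -0.207, "tx": -0.95, "ty": -0.72, "tz": -0.22, "grip": 1},
    {"ax": 0, "ay": 0, "az": -0.207, "tx": -0.95, "ty": -0.72, "tz": -0.22, "grip": 1},
    {"ax": 0, "ay": 0, "az": -0.207, "tx": -0.95, "ty": -0.72, "tz": -0.22, "grip": 1},
    {"ax": 0, "ay": 0, "az": -0.207, "tx": -0.95, "ty": -0.72, "tz": -0.22, "grip": 1},
    {"ax": 0, "ay": 0, "az": -0.207, "tx": -0.95, "ty": -0.72, "tz": -0.22, "grip": 1},
    {"ax": 0, "ay": 0, "az": -0.207, "tx": -0.95, "ty": -0.72, "tz": -0.22, "grip": 1},
    {"ax": 0, "ay": 0, "az": -0.207, "tx": -0.95, "ty": -0.72, "tz": -0.22, "grip": 1},
    {"ax": 0, "ay": 0, "az": -0.207, "tx": -0.95, "ty": -0.72, "tz": -0.22, "grip": 1},
    {"ax": 0, "ay": 0, "az": -0.207, "tx": -0.95, "ty": -0.72, "tz": -0.22, "grip": 1},
    {"ax": 0, "ay": 0, "az": -0.207, "tx": -0.95, "ty": -0.72, "tz": -0.22, "grip": 1},
  ],
)

```text
clock: 1.1
tcp_pos: [0.4289, 0.253, 0.2907]
orientation: [[-0.974, -0.225, 0.001], [-0.225, 0.974, -0.001], [-0.001, -0.001, -1.0]]
force: [1.2, -0.5, -0.4]
gripper_width: 0.187
finger_force: 0.0
```

```bash
cat > g.py <<'E'
from h import *
q=np.load("q.npy"); o=env.get_obs(); print(np.round(o["tcp_pos"],3),np.round(o["joint_positions"],2))
Rt=frame(q,[0,0,-1],[-1,0,0]); l=lid([-.036,.063,.092],q[3])
pts=[[l[0]-.05,.063,.29],[l[0]-.004,.063,l[2]+.019+.05]]
for a in (q[3],.3,.2,.1,.05,.03,.0): l=lid([-.036,.063,.092],a); pts.append([l[0],.063,l[2]+.019])
cmd(q,pts,Rt)
E
python3 g.py
```

```text
[0.429 0.253 0.291] [-0.69  0.13  0.11  1.84 -0.01  1.17  1.22]
t 1.1 F [ 1.2 -0.5 -0.4] w 17.56146145933514
a [-0.     0.    -0.003] t [-0.23  -0.823  0.004]
a [-0.     0.    -0.003] t [-0.232 -0.976  0.288]
a [-0.     0.    -0.003] t [-0.232 -0.989  0.454]
a [-0.     0.    -0.003] t [-0.231 -0.97   0.491]
a [-0.     0.    -0.003] t [-0.231 -0.957  0.526]
a [-0.     0.    -0.003] t [-0.231 -0.947  0.563]
a [-0.     0.    -0.003] t [-0.231 -0.943  0.582]
a [-0.     0.    -0.003] t [-0.231 -0.942  0.589]
a [-0.     0.    -0.003] t [-0.231 -0.941  0.6  ]
```

Request:
drive_tool(
  plan=[
    {"ax": 0, "ay": 0, "az": -0.003, "tx": -0.23, "ty": -0.82, "tz": 0, "grip": 1},
    {"ax": 0, "ay": 0, "az": -0.003, "tx": -0.23, "ty": -0.82, "tz": 0, "grip": 1},
    {"ax": 0, "ay": 0, "az": -0.003, "tx": -0.23, "ty": -0.82, "tz": 0, "grip": 1},
    {"ax": 0, "ay": 0, "az": -0.003, "tx": -0.23, "ty": -0.82, "tz": 0, "grip": 1},
    {"ax": 0, "ay": 0, "az": -0.003, "tx": -0.23, "ty": -0.82, "tz": 0, "grip": 1},
    {"ax": 0, "ay": 0, "az": -0.003, "tx": -0.23, "ty": -0.82, "tz": 0, "grip": 1},
    {"ax": 0, "ay": 0, "az": -0.003, "tx": -0.23, "ty": -0.82, "tz": 0, "grip": 1},
    {"ax": 0, "ay": 0, "az": -0.003, "tx": -0.232, "ty": -0.975, "tz": 0.15, "grip": 1},
    {"ax": 0, "ay": 0, "az": -0.003, "tx": -0.232, "ty": -0.975, "tz": 0.29, "grip": 1},
    {"ax": 0, "ay": 0, "az": -0.003, "tx": -0.232, "ty": -0.975, "tz": 0.36, "grip": 1},
    {"ax": 0, "ay": 0, "az": -0.003, "tx": -0.232, "ty": -0.98, "tz": 0.4, "grip": 1},
    {"ax": 0, "ay": 0, "az": -0.003, "tx": -0.232, "ty": -0.98, "tz": 0.4, "grip": 1},
  ],
)

```text
clock: 2.1
tcp_pos: [0.5604, -0.0103, 0.1679]
orientation: [[-0.97, -0.242, -0.005], [-0.242, 0.97, -0.001], [0.005, 0.001, -1.0]]
force: [0.3, 0.4, 0.3]
gripper_width: 0.004
finger_force: 0.0
```

```bash
python3 g.py; python3 - <<'E'
from plant import optics
import cv2,numpy as np
t=optics.snapshot("top")[170:280,320:440]; s=optics.snapshot("side")[150:290,260:400]
cv2.imwrite("pics/z1.png",np.hstack([cv2.resize(x,(400,int(400*x.shape[0]/x.shape[1])),interpolation=cv2.INTER_CUBIC)[:366] for x in(t,s)]))
E
```

```text
[ 0.56  -0.01   0.168] [-0.28  0.38  0.3   1.84 -0.14  0.95  1.9 ]
t 2.1 F [0.3 0.4 0.3] w 0.3615781093007465
a [ 0.    -0.002  0.002] t [-0.001  0.131 -0.407]
a [ 0.    -0.002  0.002] t [-0.001 -0.022 -0.123]
a [ 0.    -0.002  0.002] t [-0.002 -0.036  0.044]
a [ 0.    -0.002  0.002] t [-0.002 -0.018  0.08 ]
a [ 0.    -0.002  0.002] t [-0.003 -0.004  0.115]
a [ 0.    -0.002  0.002] t [-0.003  0.006  0.152]
a [ 0.    -0.002  0.002] t [-0.003  0.01   0.171]
a [ 0.    -0.002  0.002] t [-0.003  0.011  0.178]
a [ 0.    -0.002  0.002] t [-0.003  0.012  0.19 ]
```

View pics/z1.png

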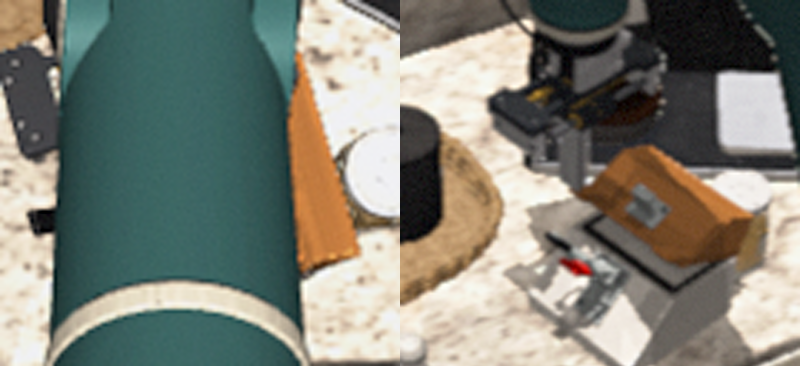

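The side view shows the closed fingertips at (580,180), just above and in front of the +y ledge at (600,190). Now I'll press down along the lid's arc.

Request:
drive_tool(
  plan=[
    {"ax": 0, "ay": 0, "az": 0, "tx": 0, "ty": -0.03, "tz": 0.02, "grip": 1},
    {"ax": 0, "ay": 0, "az": 0, "tx": 0, "ty": -0.03, "tz": 0.04, "grip": 1},
    {"ax": 0, "ay": 0, "az": 0, "tx": 0, "ty": -0.024, "tz": 0.06, "grip": 1},
    {"ax": 0, "ay": 0, "az": 0, "tx": 0, "ty": -0.018, "tz": 0.08, "grip": 1},
    {"ax": 0, "ay": 0, "az": 0, "tx": 0, "ty": -0.01, "tz": 0.1, "grip": 1},
    {"ax": 0, "ay": 0, "az": 0, "tx": 0, "ty": -0.004, "tz": 0.12, "grip": 1},
    {"ax": 0, "ay": 0, "az": 0, "tx": 0, "ty": 0, "tz": 0.14, "grip": 1},
    {"ax": 0, "ay": 0, "az": 0, "tx": 0, "ty": 0.005, "tz": 0.155, "grip": 1},
    {"ax": 0, "ay": 0, "az": 0, "tx": 0, "ty": 0.005, "tz": 0.155, "grip": 1},
  ],
)

```text
clock: 2.95
tcp_pos: [0.561, -0.0084, 0.1229]
orientation: [[-0.97, -0.243, -0.001], [-0.243, 0.97, -0.0], [0.001, 0.0, -1.0]]
force: [1.2, -0.2, -0.1]
gripper_width: 0.004
finger_force: 0.0
```

Request:
drive_tool(
  plan=[
    {"ax": 0, "ay": 0, "az": 0, "tx": 0, "ty": 0.003, "tz": 0.012, "grip": 1},
    {"ax": 0, "ay": 0, "az": 0, "tx": 0, "ty": 0.003, "tz": 0.024, "grip": 1},
    {"ax": 0, "ay": 0, "az": 0, "tx": 0, "ty": 0.003, "tz": 0.024, "grip": 1},
    {"ax": 0, "ay": 0, "az": 0, "tx": 0, "ty": 0.003, "tz": 0.024, "grip": 1},
  ],
)

```text
clock: 3.28
tcp_pos: [0.5614, -0.0079, 0.1167]
orientation: [[-0.97, -0.242, -0.0], [-0.242, 0.97, -0.0], [0.0, -0.0, -1.0]]
force: [0.5, 0.9, 1.1]
gripper_width: 0.002
finger_force: 0.0
```

```bash
python3 - <<'E'
from plant import optics
import cv2,numpy as np
s=optics.snapshot("side")[170:290,280:400]
cv2.imwrite("pics/z2.png",cv2.resize(s,(600,600),interpolation=cv2.INTER_CUBIC))
E
```

```text
(no output)
```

View pics/z2.png

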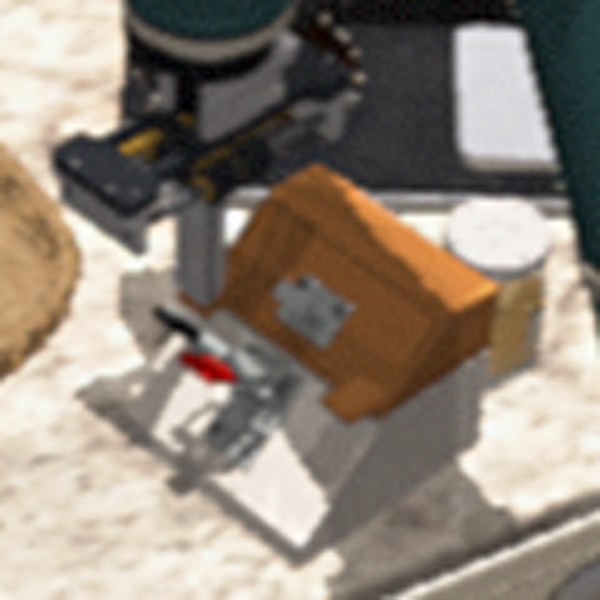

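The lid is nearly shut, with the fingers on the +y ledge at (195,300). I'll press a little more until the seal reacts.

Request:
drive_tool(
  plan=[
    {"ax": 0, "ay": 0, "az": 0, "tx": 0, "ty": 0, "tz": 0.008, "grip": 1},
    {"ax": 0, "ay": 0, "az": 0, "tx": 0, "ty": 0, "tz": 0.016, "grip": 1},
    {"ax": 0, "ay": 0, "az": 0, "tx": 0, "ty": 0, "tz": 0.016, "grip": 1},
  ],
)

```text
clock: 3.58
tcp_pos: [0.5614, -0.0075, 0.1121]
orientation: [[-0.97, -0.243, 0.0], [-0.243, 0.97, 0.0], [-0.0, 0.0, -1.0]]
force: [-3.1, 3.2, 9.0]
gripper_width: 0.005
finger_force: 4.6
```

```bash
python3 - <<'E'
from h import *
q=np.load("q.npy"); t=np.radians(38); z=np.array([np.sin(t),0,-np.cos(t)])
cmd(q,[[-.2,.0,.27]],frame(q,z,[0,1,0]))
E
```

```text
t 3.58 F [-3.1  3.2  9. ] w 0.4630853802939497
a [ 0.166 -0.165  0.482] t [ 0.209  0.553 -0.526]
```

Request:
drive_tool(
  plan=[
    {"ax": 0, "ay": 0, "az": 0, "tx": 0, "ty": 0, "tz": -0.1, "grip": 1},
    {"ax": 0, "ay": 0, "az": 0, "tx": 0, "ty": 0, "tz": -0.25, "grip": 1},
    {"ax": 0, "ay": 0, "az": 0, "tx": 0, "ty": 0, "tz": -0.38, "grip": 1},
    {"ax": 0, "ay": 0, "az": 0, "tx": 0, "ty": 0, "tz": -0.52, "grip": 0.5},
    {"ax": 0.166, "ay": -0.165, "az": 0.482, "tx": 0.1, "ty": 0.55, "tz": -0.53, "grip": 0.5},
    {"ax": 0.166, "ay": -0.165, "az": 0.482, "tx": 0.2, "ty": 0.55, "tz": -0.53, "grip": 0.5},
    {"ax": 0.166, "ay": -0.165, "az": 0.482, "tx": 0.21, "ty": 0.55, "tz": -0.53, "grip": 0.5},
    {"ax": 0.166, "ay": -0.165, "az": 0.482, "tx": 0.21, "ty": 0.55, "tz": -0.53, "grip": 0.5},
    {"ax": 0.166, "ay": -0.165, "az": 0.482, "tx": 0.21, "ty": 0.55, "tz": -0.53, "grip": 0.5},
    {"ax": 0.166, "ay": -0.165, "az": 0.482, "tx": 0.21, "ty": 0.55, "tz": -0.53, "grip": 0.5},
    {"ax": 0.166, "ay": -0.165, "az": 0.482, "tx": 0.21, "ty": 0.55, "tz": -0.53, "grip": 0.5},
    {"ax": 0.166, "ay": -0.165, "az": 0.482, "tx": 0.21, "ty": 0.55, "tz": -0.53, "grip": 0.5},
  ],
)

```text
clock: 4.58
tcp_pos: [0.4593, 0.1384, 0.2713]
orientation: [[-0.889, 0.418, 0.189], [0.371, 0.897, -0.239], [-0.269, -0.143, -0.952]]
force: [0.8, -0.5, -0.0]
gripper_width: 0.5
finger_force: 0.0
```

Request:
drive_tool(
  plan=[
    {"ax": 0, "ay": 0, "az": 0, "tx": 0, "ty": 0, "tz": 0, "grip": 0.5},
  ],
)

```text
clock: 4.67
tcp_pos: [0.4593, 0.1387, 0.2707]
orientation: [[-0.887, 0.422, 0.188], [0.374, 0.895, -0.241], [-0.27, -0.143, -0.952]]
force: [-0.5, 0.3, -0.5]
gripper_width: 0.5
finger_force: 0.0
```

```bash
python3 - <<'E'
from h import *
import cv2
o=env.get_obs(); print(o["tcp_pos"],o["orientation"],o["joint_positions"])
s=optics.snapshot("side")[190:280,300:390]; t=optics.snapshot("top")[180:275,325:435]
cv2.imwrite("pics/z3.png",np.hstack([cv2.resize(s,(450,450),interpolation=cv2.INTER_CUBIC),cv2.resize(t[:,:70],(332,450),interpolation=cv2.INTER_CUBIC)]))
E
```

```text
[0.45929262 0.13873864 0.27069286] [[-0.88715765  0.42151875  0.18781172]
 [ 0.37442525  0.89540229 -0.24095742]
 [-0.26973511 -0.14344577 -0.95219025]] [-0.7656987   0.07128396  0.21656442  1.98773584  0.33515545  1.07281993
  0.44134013]
```

View pics/z3.png

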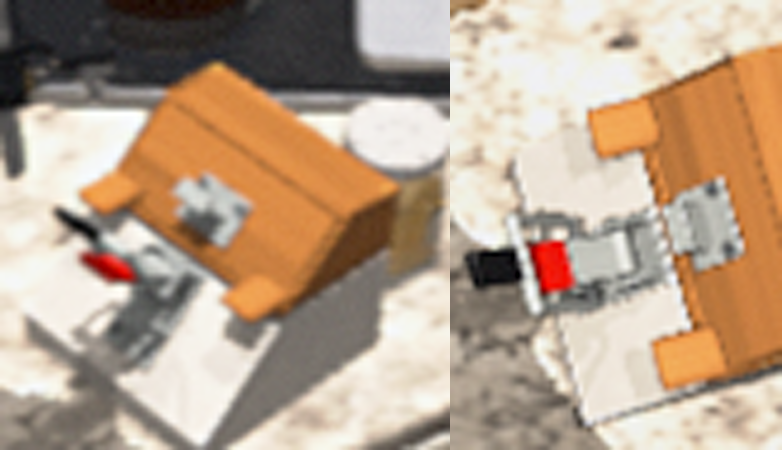

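```bash
cat > fit2.py <<'E'
from h import *
T=lambda x,y:np.array([325+(x-450)/4.74,180+y/4.737]); S=lambda x,y:np.array([300+x/5,190+y/5])
L=.05
f=lambda *p:(lambda q:lid(p,L)); g=lambda *p:(lambda q:list(p))
obs=[("led+","top",T(624,127),f(-.03,.063,.092)),("led-","top",T(690,356),f(-.03,-.063,.092)),("fold+","top",T(733,58),f(.032,.075,.13)),
("fc+","top",T(515,155),g(-.0775,.075,.02)),("fc-","top",T(588,424),g(-.0775,-.075,.02)),
("Sled+","side",S(110,190),f(-.03,.063,.092)),("Sled-","side",S(260,290),f(-.03,-.063,.092)),("Sfold+","side",S(170,88),f(.032,.075,.13)),("Sfold-","side",S(345,215),f(.032,-.075,.13)),
("Sbk+","side",S(218,65),f(.0775,.075,.13)),("Sbk-","side",S(398,188),f(.0775,-.075,.13)),("Sfc+","side",S(25,312),g(-.0775,.075,.02)),
("bar","top",T(527,263),lambda q:bar(q[3],q[4])),("tab","top",T(495,268),lambda q:tab(q[3],q[4])),("Stab","side",S(75,222),lambda q:tab(q[3],q[4])),
("lev","top",T(552,267),lambda q:P+.057*u(q[3])),("Slev","side",S(106,265),lambda q:P+.057*u(q[3]))]
pr=lambda q:[(q[4]-q[3]-.75)/.2]
r=lambda q:np.concatenate([pix(n,world(q,h(q)))-o for _,n,o,h in obs])
s=least_squares(lambda q:np.r_[r(q),pr(q)],[.5,0,-1.3,1.6,2.1],loss="soft_l1"); q=s.x; print(np.round(q,4))
for (k,*_),e in zip(obs,r(q).reshape(-1,2)): print(k,np.round(e,1))
print("tab",tab(q[3],q[4]),"bar",bar(q[3],q[4]),"lever",lever(q[3]))
q=np.r_[q[:3],L,q[3:]]; np.save("q.npy",q)
# tab triangulated alone
w=least_squares(lambda w:np.r_[pix("top",w)-T(495,268),pix("side",w)-S(75,222)],[.48,.05,.16]); print("tri tab",R(q[2]).T@(w.x-[q[0],q[1],0]),w.cost)
w=least_squares(lambda w:np.r_[pix("top",w)-T(552,267),pix("side",w)-S(106,265)],[.48,.05,.16]); print("tri lev",R(q[2]).T@(w.x-[q[0],q[1],0]),w.cost)
E
python3 fit2.py
```

```text
[ 0.5078 -0.0575 -1.3308  1.3771  1.8517]
led+ [-2.  -0.4]
led- [-1.4  2. ]
fold+ [ 0.9 -0.6]
fc+ [-0.5 -0.1]
fc- [0.1 0.3]
Sled+ [-1.1 -1. ]
Sled- [-0.9  1. ]
Sfold+ [-0.1 -0.8]
Sfold- [ 1.4 -0.9]
Sbk+ [ 0.9 -2.1]
Sbk- [ 1.5 -2. ]
Sfc+ [ 0.9 -1.3]
bar [0.2 0.3]
tab [-0.6  0.4]
Stab [ 0.6 -0.6]
lev [-3.3  0.7]
Slev [ 0.  -0.7]
tab [-0.11119071  0.          0.16390089] bar [-0.09310423  0.          0.14812499] lever [-0.09049836  0.          0.11846824]
tri tab [-0.10992115  0.00180787  0.15939268] 0.1877379338356591
tri lev [-0.08103395  0.00237921  0.10728106] 1.129263280877186
```

```bash
cat > g2.py <<'E'
from h import *
import sys
q=np.load("q.npy"); t=np.radians(38); z=np.array([np.sin(t),0,-np.cos(t)]); G=np.array([-.1148,.001,.1675])
cmd(q,[G-.06*z,G-.03*z,G],frame(q,z,[0,1,0]))
E
python3 g2.py
```

```text
t 4.77 F [-1.  -0.2  0.6] w 47.00218866466186
a [ 0.091 -0.095  0.276] t [-0.045 -0.096  0.223]
a [ 0.091 -0.095  0.276] t [-0.059 -0.132  0.315]
a [ 0.091 -0.095  0.276] t [-0.073 -0.169  0.407]
```

Rotate first at the standoff, then recompute.

Request:
drive_tool(
  plan=[
    {"ax": 0.091, "ay": -0.095, "az": 0.276, "tx": -0.045, "ty": -0.096, "tz": 0.15, "grip": 0.5},
    {"ax": 0.091, "ay": -0.095, "az": 0.276, "tx": -0.045, "ty": -0.096, "tz": 0.15, "grip": 0.5},
    {"ax": 0.091, "ay": -0.095, "az": 0.276, "tx": -0.045, "ty": -0.096, "tz": 0.15, "grip": 0.5},
    {"ax": 0.091, "ay": -0.095, "az": 0.276, "tx": -0.045, "ty": -0.096, "tz": 0.15, "grip": 0.5},
    {"ax": 0.091, "ay": -0.095, "az": 0.276, "tx": -0.045, "ty": -0.096, "tz": 0.15, "grip": 0.5},
    {"ax": 0.091, "ay": -0.095, "az": 0.276, "tx": -0.045, "ty": -0.096, "tz": 0.15, "grip": 0.5},
    {"ax": 0.091, "ay": -0.095, "az": 0.276, "tx": -0.045, "ty": -0.096, "tz": 0.15, "grip": 0.5},
    {"ax": 0.091, "ay": -0.095, "az": 0.276, "tx": -0.045, "ty": -0.096, "tz": 0.223, "grip": 0.5},
    {"ax": 0.091, "ay": -0.095, "az": 0.276, "tx": -0.045, "ty": -0.096, "tz": 0.223, "grip": 0.5},
    {"ax": 0.091, "ay": -0.095, "az": 0.276, "tx": -0.045, "ty": -0.096, "tz": 0.223, "grip": 0.5},
  ],
)

```text
clock: 5.6
tcp_pos: [0.4726, 0.0889, 0.2144]
orientation: [[-0.189, 0.972, 0.142], [0.765, 0.236, -0.599], [-0.616, -0.005, -0.788]]
force: [0.5, -0.2, -0.5]
gripper_width: 0.5
finger_force: 0.0
```

```bash
python3 g2.py;python3 - <<'E'
from h import *
import cv2
q=np.load("q.npy");o=env.get_obs();print(R(q[2]).T@(o["tcp_pos"]-np.array([q[0],q[1],0])),R(q[2]).T@np.array(o["orientation"]),o["joint_positions"])
E
```

```text
t 5.6 F [ 0.5 -0.2 -0.5] w 47.01643406449698
a [-0.002  0.     0.001] t [ 0.002  0.001 -0.004]
a [-0.002  0.     0.001] t [0.002 0.002 0.096]
a [-0.002  0.     0.001] t [0.003 0.002 0.196]
[-0.15050583  0.00059969  0.21439093] [[-0.78781803  0.00170544  0.61590571]
 [-0.00157873  0.99998729 -0.00478835]
 [-0.61590605 -0.0047447  -0.78780532]] [-0.8884289   0.31634568  0.2993641   1.97878968  0.56948777  1.18393416
 -0.6589445 ]
```

Request:
drive_tool(
  plan=[
    {"ax": 0, "ay": 0, "az": 0, "tx": 0.003, "ty": 0.002, "tz": 0.09, "grip": 0.5},
    {"ax": 0, "ay": 0, "az": 0, "tx": 0.003, "ty": 0.002, "tz": 0.15, "grip": 0.5},
    {"ax": 0, "ay": 0, "az": 0, "tx": 0.003, "ty": 0.002, "tz": 0.196, "grip": 0.5},
    {"ax": 0, "ay": 0, "az": 0, "tx": 0.003, "ty": 0.002, "tz": 0.196, "grip": 0.5},
    {"ax": 0, "ay": 0, "az": 0, "tx": 0.003, "ty": 0.002, "tz": 0.196, "grip": 1},
    {"ax": 0, "ay": 0, "az": 0, "tx": 0.003, "ty": 0.002, "tz": 0.196, "grip": 1},
    {"ax": 0, "ay": 0, "az": 0, "tx": 0.003, "ty": 0.002, "tz": 0.196, "grip": 1},
    {"ax": 0, "ay": 0, "az": 0, "tx": 0.003, "ty": 0.002, "tz": 0.196, "grip": 1},
    {"ax": 0, "ay": 0, "az": 0, "tx": 0.003, "ty": 0.002, "tz": 0.196, "grip": 1},
    {"ax": 0, "ay": 0, "az": 0, "tx": 0.003, "ty": 0.002, "tz": 0.196, "grip": 1},
  ],
  grip_force=10,
)

```text
clock: 6.43
tcp_pos: [0.4823, 0.0563, 0.1685]
orientation: [[-0.184, 0.972, 0.146], [0.766, 0.235, -0.598], [-0.615, 0.002, -0.788]]
force: [3.2, 2.0, 1.7]
gripper_width: 0.194
finger_force: 10.0
```

```bash
python3 - <<'E'
from h import *
import cv2
s=optics.snapshot("side")[170:290,280:400]
cv2.imwrite("pics/z4.png",cv2.resize(s,(600,600),interpolation=cv2.INTER_CUBIC))
E
```

```text
(no output)
```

View pics/z4.png

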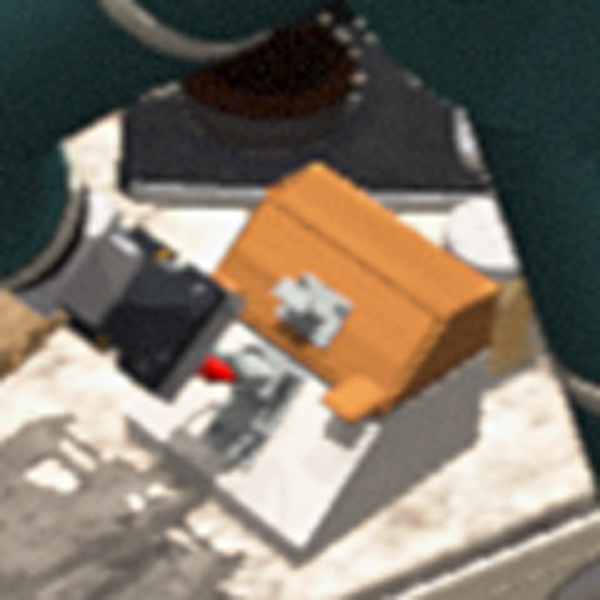

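The grip holds at 18 mm, which matches the tab, and the side view shows the gripper on the tab with the red end visible at (215,368). Next I'll plan the carry.

```bash
cat > plan.py <<'E'
from h import *
q=np.load("q.npy"); o=env.get_obs(); R0=np.array(o["orientation"]); p0=np.array(o["tcp_pos"])
tcpb=R(q[2]).T@(p0-np.array([q[0],q[1],0])); z=R(q[2]).T@R0[:,2]; z=z/np.linalg.norm(z); y0=tcpb[1]
K0=tcpb+.007*z; K0[1]=0
def tabr(a,b,r): return bar(a,b)+r*u(b-np.radians(20))
a0=1.33
s=least_squares(lambda v:[*(tabr(a0,v[0],v[1])-K0)[[0,2]]],[1.85,.024]); b0,r=s.x; print("start b,r",s.x,s.cost)
seat=lid(SEAT,.05); sd=np.array([seat-P])@np.array([D,O]).T*1e3; print("seat d,o mm",sd)
def ik(d,oo,g): 
    w=P+d*D+oo*O; s=least_squares(lambda v:(bar(*v)-w)[[0,2]],g); assert s.cost<1e-9,(d,oo); return s.x
def k(a,b): return tabr(a,b,r)-.007*z
def show(n,ab,off=0):
    p=k(*ab)+np.array([0,y0,0]); print(n,"ab",np.round(ab,2),"t",np.round(R0.T@(world(q,p)-p0)/.3,3))
ds,os_=sd[0]/1e3
g=[1.6,2.6]; W=[]
for dd,oo in [(-.015,.03),(-.015,.02),(-.014,.012),(-.013,.002),(-.006,.002),(0,.001),(.003,.001)]:
    try: g=ik(ds+dd,os_+oo,g); W.append(((dd,oo),g))
    except AssertionError as e: print("fail",e)
A=np.array([a0,b0]); B=W[0][1]
for f in (.15,.3,.45,.6,.75,.9): show(f,A+f*(B-A))
for n,g in W: show(n,g)
E
python3 plan.py
```

```text
start b,r [1.84514569 0.02449664] 1.7822125573978158e-21
seat d,o mm [[-50.43096675   1.55641914]]
0.15 ab [1.42 2.02] t [-0.055  0.     0.003]
0.3 ab [1.51 2.19] t [-0.109  0.     0.016]
0.45 ab [1.6  2.36] t [-0.159  0.001  0.037]
0.6 ab [1.68 2.53] t [-0.205  0.001  0.065]
0.75 ab [1.77 2.7 ] t [-0.246  0.001  0.101]
0.9 ab [1.86 2.87] t [-0.28   0.001  0.142]
(-0.015, 0.03) ab [1.92 2.98] t [-0.298  0.001  0.172]
(-0.015, 0.02) ab [1.88 3.14] t [-0.308  0.001  0.216]
(-0.014, 0.012) ab [1.85 3.26] t [-0.312  0.001  0.252]
(-0.013, 0.002) ab [1.9  3.41] t [-0.317  0.001  0.298]
(-0.006, 0.002) ab [1.54 3.39] t [-0.293  0.001  0.299]
(0, 0.001) ab [1.17 3.34] t [-0.273  0.001  0.301]
(0.003, 0.001) ab [0.89 3.27] t [-0.261  0.001  0.296]
```

Request:
drive_tool(
  plan=[
    {"ax": 0, "ay": 0, "az": 0, "tx": -0.055, "ty": 0, "tz": 0.003, "grip": 1},
    {"ax": 0, "ay": 0, "az": 0, "tx": -0.109, "ty": 0, "tz": 0.016, "grip": 1},
    {"ax": 0, "ay": 0, "az": 0, "tx": -0.159, "ty": 0, "tz": 0.037, "grip": 1},
    {"ax": 0, "ay": 0, "az": 0, "tx": -0.205, "ty": 0, "tz": 0.065, "grip": 1},
    {"ax": 0, "ay": 0, "az": 0, "tx": -0.246, "ty": 0, "tz": 0.101, "grip": 1},
    {"ax": 0, "ay": 0, "az": 0, "tx": -0.28, "ty": 0, "tz": 0.142, "grip": 1},
    {"ax": 0, "ay": 0, "az": 0, "tx": -0.298, "ty": 0, "tz": 0.172, "grip": 1},
    {"ax": 0, "ay": 0, "az": 0, "tx": -0.298, "ty": 0, "tz": 0.172, "grip": 1},
  ],
)

```text
clock: 7.15
tcp_pos: [0.5061, -0.0458, 0.1824]
orientation: [[-0.182, 0.973, 0.144], [0.766, 0.232, -0.599], [-0.616, 0.002, -0.788]]
force: [8.7, 1.4, 1.7]
gripper_width: 0.187
finger_force: 10.0
```

```bash
python3 - <<'E'
from h import *
import cv2
s=optics.snapshot("side")[190:280,300:390]; t=optics.snapshot("top")[180:275,325:435]
cv2.imwrite("pics/z5.png",np.hstack([cv2.resize(s,(450,450),interpolation=cv2.INTER_CUBIC),cv2.resize(t[:,:70],(332,450),interpolation=cv2.INTER_CUBIC)]))
E
```

```text
(no output)
```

View pics/z5.png

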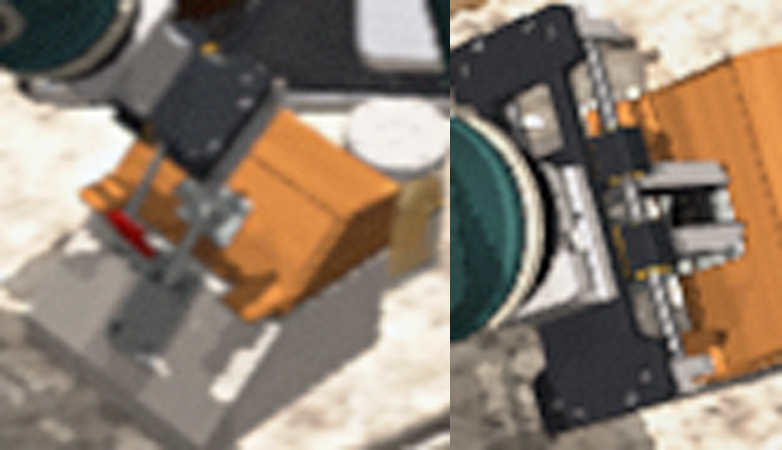

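The loop now hangs over the keeper, with the red lever upright at (130,232) and the fingers at (700,205) in the top view. There is some sideways load, so I'll ease +y while lowering.

Request:
drive_tool(
  plan=[
    {"ax": 0, "ay": 0, "az": 0, "tx": -0.003, "ty": 0.005, "tz": 0.01, "grip": 1},
    {"ax": 0, "ay": 0, "az": 0, "tx": -0.007, "ty": 0.005, "tz": 0.03, "grip": 1},
    {"ax": 0, "ay": 0, "az": 0, "tx": -0.01, "ty": 0.005, "tz": 0.044, "grip": 1},
    {"ax": 0, "ay": 0, "az": 0, "tx": -0.012, "ty": 0.005, "tz": 0.062, "grip": 1},
    {"ax": 0, "ay": 0, "az": 0, "tx": -0.012, "ty": 0.005, "tz": 0.062, "grip": 1},
  ],
)

```text
clock: 7.67
tcp_pos: [0.5102, -0.0583, 0.1694]
orientation: [[-0.183, 0.973, 0.144], [0.766, 0.233, -0.599], [-0.616, 0.0, -0.788]]
force: [4.0, 1.3, -0.1]
gripper_width: 0.188
finger_force: 10.0
```

Lateral load is falling. Continuing down.

Request:
drive_tool(
  plan=[
    {"ax": 0, "ay": 0, "az": 0, "tx": -0.002, "ty": 0.004, "tz": 0.018, "grip": 1},
    {"ax": 0, "ay": 0, "az": 0, "tx": -0.004, "ty": 0.004, "tz": 0.032, "grip": 1},
    {"ax": 0, "ay": 0, "az": 0, "tx": -0.006, "ty": 0.004, "tz": 0.048, "grip": 1},
    {"ax": 0, "ay": 0, "az": 0, "tx": -0.007, "ty": 0.004, "tz": 0.062, "grip": 1},
    {"ax": 0, "ay": 0, "az": 0, "tx": -0.007, "ty": 0.004, "tz": 0.062, "grip": 1},
  ],
)

```text
clock: 8.08
tcp_pos: [0.5141, -0.0704, 0.1559]
orientation: [[-0.184, 0.972, 0.143], [0.766, 0.233, -0.599], [-0.616, -0.0, -0.788]]
force: [-2.1, 1.3, -0.7]
gripper_width: 0.186
finger_force: 10.0
```

```bash
python3 - <<'E'
from h import *
import cv2
q=np.load("q.npy");o=env.get_obs();p=R(q[2]).T@(o["tcp_pos"]-np.array([q[0],q[1],0]));z=R(q[2]).T@np.array(o["orientation"])[:,2]
K=p+.007*z; print("tcp",p,"K d,o",(K-P)@D,(K-P)@O)
from scipy.optimize import fsolve
ab=fsolve(lambda v:(tab(*v)-K)[[0,2]],[1.9,3.4]); B=bar(*ab)-P; print("ab",ab,"bar d,o",B@D,B@O,"seat -.0504 .0016")
s=optics.snapshot("side")[190:280,300:390]
cv2.imwrite("pics/z6.png",cv2.resize(s,(600,600),interpolation=cv2.INTER_CUBIC))
E
```

```text
tcp [0.01404455 0.00301265 0.15591381] K d,o -0.08800326917297992 0.004485304428719175
ab [1.938245   3.42286407] bar d,o -0.06405840108196642 0.002859483988444655 seat -.0504 .0016
```

View pics/z6.png

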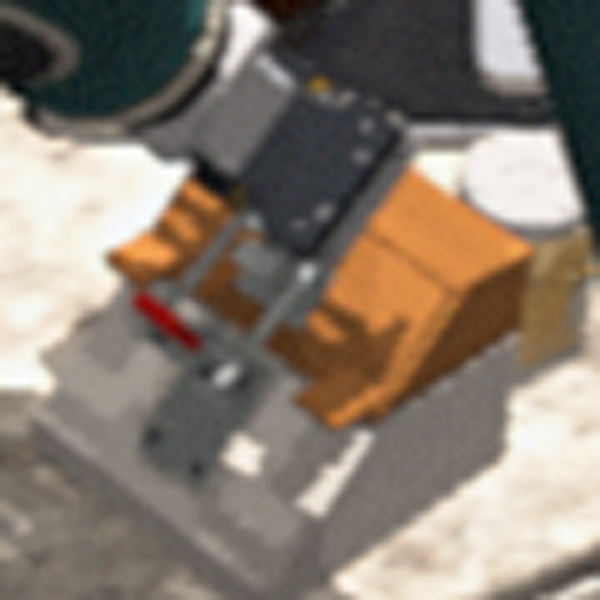

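The loop's wires straddle the keeper at (260,270), with no contact force. Now I'll draw it down-slope under the lip.

Request:
drive_tool(
  plan=[
    {"ax": 0, "ay": 0, "az": 0, "tx": 0.01, "ty": 0, "tz": 0, "grip": 1},
    {"ax": 0, "ay": 0, "az": 0, "tx": 0.02, "ty": 0, "tz": 0.001, "grip": 1},
    {"ax": 0, "ay": 0, "az": 0, "tx": 0.03, "ty": 0, "tz": 0.002, "grip": 1},
    {"ax": 0, "ay": 0, "az": 0, "tx": 0.038, "ty": 0, "tz": 0.003, "grip": 1},
    {"ax": 0, "ay": 0, "az": 0, "tx": 0.038, "ty": 0, "tz": 0.003, "grip": 1},
  ],
)

```text
clock: 8.55
tcp_pos: [0.5125, -0.0628, 0.1495]
orientation: [[-0.183, 0.973, 0.144], [0.765, 0.232, -0.601], [-0.618, 0.0, -0.786]]
force: [-0.7, -9.8, 6.6]
gripper_width: 0.19
finger_force: 10.0
```

Request:
drive_tool(
  plan=[
    {"ax": 0, "ay": 0, "az": 0, "tx": -0.006, "ty": 0, "tz": 0.004, "grip": 1},
    {"ax": 0, "ay": 0, "az": 0, "tx": -0.006, "ty": 0, "tz": 0.012, "grip": 1},
    {"ax": 0, "ay": 0, "az": 0, "tx": 0.0, "ty": 0, "tz": 0.012, "grip": 1},
    {"ax": 0, "ay": 0, "az": 0, "tx": 0.0, "ty": 0, "tz": 0.012, "grip": 1},
  ],
)

```text
clock: 8.88
tcp_pos: [0.5128, -0.0636, 0.1458]
orientation: [[-0.184, 0.972, 0.144], [0.766, 0.234, -0.599], [-0.616, 0.0, -0.788]]
force: [-3.7, -2.4, 0.7]
gripper_width: 0.188
finger_force: 10.0
```

Request:
drive_tool(
  plan=[
    {"ax": 0, "ay": 0, "az": 0, "tx": 0, "ty": 0, "tz": -0.01, "grip": 1},
    {"ax": 0, "ay": 0, "az": 0, "tx": 0, "ty": 0, "tz": -0.02, "grip": 1},
    {"ax": 0, "ay": 0, "az": 0, "tx": 0, "ty": 0, "tz": -0.025, "grip": 1},
    {"ax": 0, "ay": 0, "az": 0, "tx": 0, "ty": 0, "tz": -0.025, "grip": 1},
  ],
)

```text
clock: 9.22
tcp_pos: [0.5116, -0.0591, 0.1518]
orientation: [[-0.184, 0.972, 0.144], [0.766, 0.233, -0.599], [-0.616, 0.0, -0.788]]
force: [-1.2, -5.9, -8.2]
gripper_width: 0.189
finger_force: 10.0
```

Outward motion is blocked with about 10 N inward, so the bar is under the lip. I'll centre it, seat it against the post and release.

Request:
drive_tool(
  plan=[
    {"ax": 0, "ay": 0, "az": 0, "tx": 0.0, "ty": 0, "tz": 0.008, "grip": 1},
    {"ax": 0, "ay": 0, "az": 0, "tx": 0.004, "ty": 0, "tz": 0.01, "grip": 1},
    {"ax": 0, "ay": 0, "az": 0, "tx": 0.006, "ty": 0, "tz": 0.01, "grip": 1},
    {"ax": 0, "ay": 0, "az": 0, "tx": 0.006, "ty": 0, "tz": 0.01, "grip": 1},
    {"ax": 0, "ay": 0, "az": 0, "tx": 0.006, "ty": 0, "tz": 0.01, "grip": 1},
  ],
)

```text
clock: 9.63
tcp_pos: [0.512, -0.06, 0.1488]
orientation: [[-0.183, 0.972, 0.144], [0.766, 0.233, -0.599], [-0.616, 0.0, -0.787]]
force: [-3.8, -4.8, 3.7]
gripper_width: 0.192
finger_force: 10.0
```

```bash
cat > bp.py <<'E'
from h import *
from scipy.optimize import fsolve
q=np.load("q.npy");o=env.get_obs();p=R(q[2]).T@(o["tcp_pos"]-np.array([q[0],q[1],0]));z=R(q[2]).T@np.array(o["orientation"])[:,2]
F=R(q[2]).T@o["force"]; print("F d,y,o",F@D,F[1],F@O,"tcp",p)
K=p+.007*z; ab=fsolve(lambda v:(tab(*v)-K)[[0,2]],[1.4,3.4]); B=bar(*ab)-P; print("ab",ab,"bar d,o",B@D,B@O)
E
python3 bp.py
```

```text
F d,y,o -5.256611923266964 -4.856809413276765 0.006616632142162205 tcp [0.00344661 0.00345127 0.14877102]
ab [1.25169976 3.34519676] bar d,o -0.05171590471164589 0.003449203065360548
```

Request:
drive_tool(
  plan=[
    {"ax": 0, "ay": 0, "az": 0, "tx": -0.003, "ty": 0, "tz": 0, "grip": 0.5},
    {"ax": 0, "ay": 0, "az": 0, "tx": -0.003, "ty": 0, "tz": 0, "grip": 0.5},
    {"ax": 0, "ay": 0, "az": 0, "tx": -0.003, "ty": 0, "tz": 0, "grip": 0.5},
    {"ax": 0, "ay": 0, "az": 0, "tx": -0.003, "ty": 0, "tz": 0, "grip": 0.5},
    {"ax": 0, "ay": 0, "az": 0, "tx": -0.003, "ty": 0, "tz": -0.1, "grip": 0.5},
    {"ax": 0, "ay": 0, "az": 0, "tx": -0.003, "ty": 0, "tz": -0.2, "grip": 0.5},
    {"ax": 0, "ay": 0, "az": 0, "tx": -0.003, "ty": 0, "tz": -0.3, "grip": 1},
    {"ax": 0, "ay": 0, "az": 0, "tx": -0.003, "ty": 0, "tz": -0.3, "grip": 1},
    {"ax": 0, "ay": 0, "az": 0, "tx": -0.003, "ty": 0, "tz": -0.3, "grip": 1},
    {"ax": 0, "ay": 0, "az": 0, "tx": -0.003, "ty": 0, "tz": -0.3, "grip": 1},
    {"ax": 0, "ay": 0, "az": 0, "tx": -0.003, "ty": 0, "tz": -0.3, "grip": 1},
    {"ax": 0, "ay": 0, "az": 0, "tx": -0.003, "ty": 0, "tz": -0.3, "grip": 1},
  ],
)

```text
clock: 10.63
tcp_pos: [0.499, -0.0073, 0.2193]
orientation: [[-0.184, 0.973, 0.143], [0.766, 0.233, -0.6], [-0.616, -0.001, -0.787]]
force: [1.0, -0.2, 0.5]
gripper_width: 0.109
finger_force: 0.0
```

```bash
cat > push.py <<'E'
from h import *
q=np.load("q.npy"); t=np.radians(38); z=np.array([np.sin(t),0,-np.cos(t)]); e=np.array([-np.cos(t),0,-np.sin(t)])
def tip(a,rho,h=.005): return P+rho*u(a)+h*u(a+np.pi/2)-.008*e
y=np.array([0,.002,0])
T=[tip(1.25,.045,.02)]+[tip(a,r) for a,r in [(1.25,.045),(1.05,.045),(.85,.046),(.65,.047),(.5,.048),(.35,.049),(.2,.05),(.1,.05),(0,.05)]]
cmd(q,[p-.019*z+y for p in T],frame(q,z,[0,1,0]))
E
python3 push.py; python3 - <<'E'
from h import *
import cv2
s=optics.snapshot("side")[190:280,300:390]; t=optics.snapshot("top")[180:275,325:435]
cv2.imwrite("pics/z7.png",np.hstack([cv2.resize(s,(450,450),interpolation=cv2.INTER_CUBIC),cv2.resize(t[:,:70],(332,450),interpolation=cv2.INTER_CUBIC)]))
E
```

```text
t 10.63 F [ 1.  -0.2  0.5] w 10.212235858083528
a [-0.001  0.    -0.001] t [ 0.227 -0.005  0.146]
a [-0.001  0.    -0.001] t [ 0.272 -0.005  0.167]
a [-0.001  0.    -0.001] t [ 0.299 -0.005  0.18 ]
a [-0.001  0.    -0.001] t [ 0.326 -0.005  0.195]
a [-0.001  0.    -0.001] t [ 0.349 -0.005  0.217]
a [-0.001  0.    -0.001] t [ 0.365 -0.005  0.235]
a [-0.001  0.    -0.001] t [ 0.378 -0.005  0.257]
a [-0.001  0.    -0.001] t [ 0.387 -0.005  0.28 ]
a [-0.001  0.    -0.001] t [ 0.39  -0.005  0.297]
a [-0.001  0.    -0.001] t [ 0.39  -0.005  0.314]
```

View pics/z7.png

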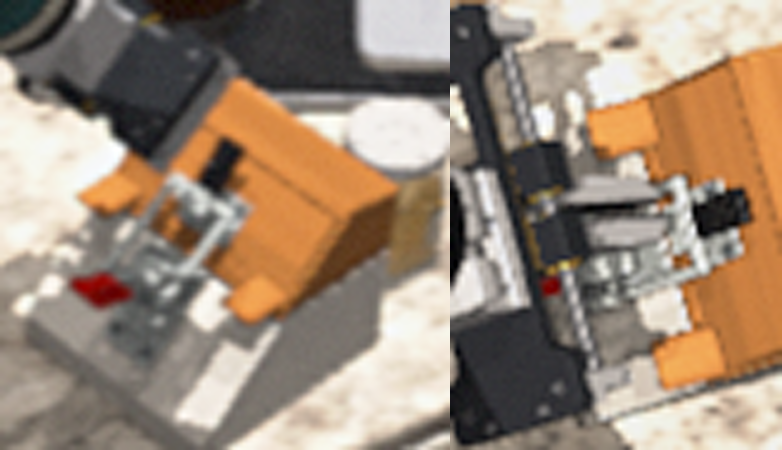

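The loop is round the keeper, with the tab at (222,165) up-slope of it and the lever leaning down-slope, red end at (100,290). Next I'll push the lever down along its arc with the closed fingers.

Request:
drive_tool(
  plan=[
    {"ax": 0, "ay": 0, "az": 0, "tx": 0.11, "ty": -0.005, "tz": 0.05, "grip": 1},
    {"ax": 0, "ay": 0, "az": 0, "tx": 0.2, "ty": -0.005, "tz": 0.12, "grip": 1},
    {"ax": 0, "ay": 0, "az": 0, "tx": 0.23, "ty": -0.005, "tz": 0.146, "grip": 1},
    {"ax": 0, "ay": 0, "az": 0, "tx": 0.255, "ty": -0.005, "tz": 0.158, "grip": 1},
    {"ax": 0, "ay": 0, "az": 0, "tx": 0.272, "ty": -0.005, "tz": 0.167, "grip": 1},
    {"ax": 0, "ay": 0, "az": 0, "tx": 0.286, "ty": -0.005, "tz": 0.174, "grip": 1},
    {"ax": 0, "ay": 0, "az": 0, "tx": 0.299, "ty": -0.005, "tz": 0.18, "grip": 1},
    {"ax": 0, "ay": 0, "az": 0, "tx": 0.299, "ty": -0.005, "tz": 0.18, "grip": 1},
  ],
)

```text
clock: 11.4
tcp_pos: [0.4894, 0.0298, 0.1224]
orientation: [[-0.183, 0.972, 0.145], [0.766, 0.234, -0.598], [-0.616, 0.001, -0.788]]
force: [0.3, 0.8, 0.7]
gripper_width: 0.005
finger_force: 0.0
```

```bash
python3 push.py
```

```text
t 11.4 F [0.3 0.8 0.7] w 0.45597945887650193
a [-0.     0.    -0.001] t [-0.073 -0.002 -0.03 ]
a [-0.     0.    -0.001] t [-0.028 -0.003 -0.008]
a [-0.     0.    -0.001] t [-0.001 -0.003  0.004]
a [-0.     0.    -0.001] t [ 0.026 -0.003  0.02 ]
a [-0.     0.    -0.001] t [ 0.05  -0.003  0.041]
a [-0.     0.    -0.001] t [ 0.065 -0.003  0.06 ]
a [-0.     0.    -0.001] t [ 0.078 -0.003  0.081]
a [-0.     0.    -0.001] t [ 0.088 -0.003  0.105]
a [-0.     0.    -0.001] t [ 0.09  -0.003  0.121]
a [-0.     0.    -0.001] t [ 0.09  -0.003  0.138]
```

Request:
drive_tool(
  plan=[
    {"ax": 0, "ay": 0, "az": 0, "tx": 0.013, "ty": -0.003, "tz": 0.012, "grip": 1},
    {"ax": 0, "ay": 0, "az": 0, "tx": 0.026, "ty": -0.003, "tz": 0.02, "grip": 1},
    {"ax": 0, "ay": 0, "az": 0, "tx": 0.038, "ty": -0.003, "tz": 0.03, "grip": 1},
    {"ax": 0, "ay": 0, "az": 0, "tx": 0.05, "ty": -0.003, "tz": 0.041, "grip": 1},
    {"ax": 0, "ay": 0, "az": 0, "tx": 0.05, "ty": -0.003, "tz": 0.041, "grip": 1},
  ],
)

```text
clock: 11.82
tcp_pos: [0.487, 0.0335, 0.1025]
orientation: [[-0.184, 0.972, 0.144], [0.766, 0.234, -0.599], [-0.616, -0.0, -0.788]]
force: [0.2, 0.3, 1.1]
gripper_width: 0.005
finger_force: 0.4
```

Request:
drive_tool(
  plan=[
    {"ax": 0, "ay": 0, "az": 0, "tx": 0.015, "ty": 0, "tz": 0.019, "grip": 1},
    {"ax": 0, "ay": 0, "az": 0, "tx": 0.028, "ty": 0, "tz": 0.04, "grip": 1},
    {"ax": 0, "ay": 0, "az": 0, "tx": 0.028, "ty": 0, "tz": 0.04, "grip": 1},
  ],
)

```text
clock: 12.07
tcp_pos: [0.4869, 0.0325, 0.0873]
orientation: [[-0.184, 0.972, 0.143], [0.766, 0.234, -0.599], [-0.616, -0.001, -0.788]]
force: [-1.2, -0.1, -0.2]
gripper_width: 0.007
finger_force: 0.0
```

Request:
drive_tool(
  plan=[
    {"ax": 0, "ay": 0, "az": 0, "tx": 0.009, "ty": 0, "tz": 0.024, "grip": 1},
    {"ax": 0, "ay": 0, "az": 0, "tx": 0.011, "ty": 0, "tz": 0.04, "grip": 1},
    {"ax": 0, "ay": 0, "az": 0, "tx": 0.011, "ty": 0, "tz": 0.052, "grip": 1},
    {"ax": 0, "ay": 0, "az": 0, "tx": 0.011, "ty": 0, "tz": 0.052, "grip": 1},
  ],
)

```text
clock: 12.4
tcp_pos: [0.4891, 0.0265, 0.0743]
orientation: [[-0.184, 0.972, 0.144], [0.766, 0.234, -0.599], [-0.616, 0.001, -0.788]]
force: [-10.7, 11.5, 20.6]
gripper_width: 0.001
finger_force: 12.4
```

Request:
drive_tool(
  plan=[
    {"ax": 0, "ay": 0, "az": 0, "tx": 0, "ty": 0, "tz": 0, "grip": 1},
    {"ax": 0, "ay": 0, "az": 0, "tx": 0, "ty": 0, "tz": -0.1, "grip": 1},
    {"ax": 0, "ay": 0, "az": 0, "tx": 0, "ty": 0, "tz": -0.24, "grip": 1},
    {"ax": 0, "ay": 0, "az": 0, "tx": -0.2, "ty": -0.1, "tz": -0.5, "grip": 1},
    {"ax": 0, "ay": 0, "az": 0, "tx": -0.4, "ty": 0.4, "tz": -0.8, "grip": 1},
    {"ax": 0, "ay": 0, "az": 0, "tx": -0.4, "ty": 0.4, "tz": -0.8, "grip": 1},
    {"ax": 0, "ay": 0, "az": 0, "tx": -0.4, "ty": 0.4, "tz": -0.8, "grip": 1},
    {"ax": 0, "ay": 0, "az": 0, "tx": -0.4, "ty": 0.4, "tz": -0.8, "grip": 1},
    {"ax": 0, "ay": 0, "az": 0, "tx": -0.4, "ty": 0.4, "tz": -0.8, "grip": 1},
    {"ax": 0, "ay": 0, "az": 0, "tx": -0.4, "ty": 0.4, "tz": -0.8, "grip": 1},
  ],
)

```text
clock: 13.23
tcp_pos: [0.5971, 0.1063, 0.3423]
orientation: [[-0.179, 0.972, 0.149], [0.768, 0.233, -0.597], [-0.615, 0.008, -0.788]]
force: [1.0, -0.2, -0.3]
gripper_width: 0.007
finger_force: 0.0
```

```bash
cat > red.py <<'E'
from h import *
import cv2
q=np.load("q.npy"); C={}
for n,(y0,y1,x0,x1) in dict(side=(215,285,295,370),top=(180,275,325,400)).items():
    im=optics.snapshot(n)[y0:y1,x0:x1].astype(int); m=(im[...,2]>80)&(im[...,1]<.4*im[...,2])&(im[...,0]<.5*im[...,2]); ys,xs=np.nonzero(m); C[n]=np.array([xs.mean()+x0,ys.mean()+y0]) if len(xs) else None
    print(n,len(xs),C[n])
    for a in (0,.15,.4,.8): print("   a",a,pix(n,world(q,P+.052*u(a)+.004*u(a+1.57))).round(1))
if all(c is not None for c in C.values()):
    w=least_squares(lambda w:np.concatenate([pix(n,w)-c for n,c in C.items()]),[.48,.05,.1]); b=R(q[2]).T@(w.x-[q[0],q[1],0])-P; print("red d,y,o",b@D,b[1],b@O,w.cost)
E
python3 red.py
```

```text
side 66 [322.36363636 258.21212121]
   a 0 [322.6 257.3]
   a 0.15 [321.5 256.5]
   a 0.4 [320.2 254.5]
   a 0.8 [319.8 249.8]
top 81 [345.40740741 238.90123457]
   a 0 [345.5 239.8]
   a 0.15 [343.8 239.9]
   a 0.4 [341.7 239.9]
   a 0.8 [341.  239.1]
red d,y,o 0.055718742388410236 0.002540838346167248 -0.0010947684391063583 0.031880666089929656
```

The lever is flat. One numeric check of the tab position, to confirm that the loop is still hooked.

```bash
python3 - <<'E'
from h import *
from scipy.optimize import fsolve
q=np.load("q.npy"); b=fsolve(lambda b:np.linalg.norm((pin(0)-P)+.0664*u(b[0])-(SEAT-P))*1e3,[3.0])[0]
b=np.pi-.106; C={}
for n in("side","top"):
    im=optics.snapshot(n).max(2); e=pix(n,world(q,tab(0,b))); x,y=e.astype(int)
    w=im[y-9:y+10,x-9:x+10]; ys,xs=np.nonzero(w<60); C[n]=np.array([xs.mean()+x-9,ys.mean()+y-9]); print(n,e.round(1),C[n].round(1),len(xs))
w=least_squares(lambda w:np.concatenate([pix(n,w)-c for n,c in C.items()]),[.5,-.07,.13]); t=R(q[2]).T@(w.x-[q[0],q[1],0])-P; m=tab(0,b)-P
print("tab d,y,o",t@D,t[1],t@O,"expect",m@D,m@O,w.cost)
E
```

```text
side [343.4 222.5] [341.7 224.1] 35
top [380.2 225.8] [378.3 225.4] 61
tab d,y,o -0.06053350806944655 0.00292970633623448 0.008543328304083248 expect -0.06718712915025624 0.010531421311071626 0.0005896558930350752<stdin>:3: RuntimeWarning: The iteration is not making good progress, as measured by the 
 improvement from the last ten iterations.
```

```bash
python3 -c "
from plant import env
print(env.hand_in())"
```

```text
the job is handed in; nothing more can be done
None
```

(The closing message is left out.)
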